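# Park the speaker bar behind the socket post

### The arm

A 6-joint arm with a two-finger parallel gripper is mounted at the origin on the work surface. World frame = base frame: x ahead of the robot, y to its left, z up, the work surface at z = 0. Lengths are in m, angles in rad, forces in N, time in s.
With the tool pointing down it reaches from about 0.375 to 0.9 m from the base axis. Payload 3.1 kg.
Tool frame: the origin (TCP) lies midway between the tips of the shut fingers; the grasp point (between the pads) lies 19 mm behind it; x points along the fingers, z is the direction in which the jaws open and shut, and the axes are right-handed (so a half turn about x gives the same grasp; the last joint's range is limited). The gripper opens to 87 mm and grips with 3 to 60 N. Pads are 19 mm wide; open, the fingers measure 117 mm over their backs; the gripper's body (75 mm by 190 mm) begins 51 mm behind the grasp point.
Start: joints at [-1.385, 0.527, 1.433, -0, 1.181, -0.178], TCP at [0.223, -0.584, 0.223] pointing down, gripper open.
Joint ranges: [-3.08, 3.08], [-0.75, 2.2], [0.22, 2.44], [-1.43, 4.57], [0, 2.65], [-2.85, 2.85]. Speed limits (rad/s): [2.79, 2.79, 3.14, 3.14, 3.14, 3.14].

### API

Orientations are given as a unit quaternion [x, y, z, w].
In Python, from rig import robot, optics, workorder gives the robot as it stands.
- The arm moves only by the tool arm_command, never from a script. Its argument "plan" is a list of rows, each a list of 7 numbers: the shift along the tool's x, y, z in cm, then the turn, a rotation vector about the tool's x, y, z in rad, then the finger opening in cm, from 0 to 8.7. In form: [[x, y, z, ax, ay, az, gripper], ...]. A call has 1 to 12 rows; each row shifts and turns the pose as measured when the row begins, along the tool's axes as they then stand; what a row does not reach is not made up. A row lasts 1/8 s, in which the tool goes at most 62.5 mm and 10.7 degrees, less where a joint would pass 70% of its speed; a pose out of reach is approached as far as the arm can. A call with a gripper value outside its range is refused whole. The fingers move at their own pace and stop on an object; "grip_force" is the grip in N (left out, the last holds). Time passes only in rows, so rows that do not move let the fingers close. It gives the time, the measured TCP pose, the force and the opening at its end, in the units of the state.
- robot.get_obs(): the state, without advancing time (a new reading comes with each control period).
- optics.camera(name): name is "scene" or "top" or "wrist"; returns (picture, depth): 480x640x3 uint8, blue, green, red; 480x640 float32, m along the optical axis (not along the pixel's ray), 0 where there is no reading.
- optics.camera_info(name): a dict with "mtx" (3x3 intrinsics, pixels), "k1" (the pictures are not rectified: a ray, as slopes to the right and down, at radius r is drawn at 1 + k1 r^2 times it, then the intrinsics apply), "position" and "rotation" of the camera in the world; the wrist camera has in their place "tool_from_camera" (4x4, takes a point from camera to tool coordinates, whose origin is the TCP and whose axes are the tool frame's). Camera axes: x right, y down, z forward; pixel columns grow to the right and rows downward; lengths in m; the calibration is good to about 2 mm. A picture is of the moment at which its call begins: read the wrist's pose just before it. camera_info takes no time and is no camera call.
- workorder.hand_in(): hands the job in, once; it reports no verdict.
The state is a dict: "time": time; "q": joint angles; "joint_velocities": joint speeds; "joint_torque": joint torques, N m; "position": TCP position; "tool_rot": TCP orientation; "ft_force": force on the tool from outside, world axes, zero at the start; "moment": the same for the moment, N m; "grip_width": finger opening in m.
Only numpy, scipy, OpenCV 4.12 (cv2) and the standard library are available. Lean on these libraries where they do the work, as an engineer would, in place of code of your own. Each camera call takes 0.05 s, during which the arm holds its last target. There are 200 camera calls.

### The job

Park the long grey speaker bar in its three-sided aluminium bay, lying flat along the bay's back rail between the two end walls. The round socket post in front of the bay blocks a straight push, so slide the bar over the table with the fingertips, pushing one end and then the other: angle one end in behind the post first, then swing the other end in until the bar is home. Do not lift or tip the bar, leave the other things on the table where they are, and take the hand away at the end.

Things in the scene. Friction and masses are not known exactly. Their poses are not given: they have to be found in the camera images.
- bar: Loose speaker bar, a grey box with black end bands: 260 mm long (own y), 40 wide (own x), 45 high, edges rounded 6 mm, 0.35 to 0.7 kg. Origin: centre of its underside. At the start +y points left, roughly along the bay; it lies between robot and bay, wholly right of the post's right edge. Slides with ordinary friction (2 to 8 N), stops when the push stops.
- bar_left (a point): Centre of the bar's end face at its own +y (left at the start), 22.5 mm above its underside.
- bar_right (a point): Centre of the bar's end face at its own -y (right at the start), 22.5 mm above its underside.
- bay: Fixed three-sided bay: aluminium rails 30 mm high, 12 thick, open to the robot (own -x) and above, floor is the table. Origin on the table midway between the end walls. Own axes: inner face of the back rail x = +30 mm, along y; inner faces of the end walls y = +155 and -155, reaching forward to x = -40. 310 mm long inside. Parked, the bar's centre is at x = +10, its y parallel to the bay's y.
- post: Fixed upright steel socket post, 50 mm diameter, 60 high, before the left part of the bay's mouth: centre 74 to 79 mm in front of the bay's origin (bay -x) and 68 to 78 mm left of it (bay +y). About 80 mm lie between it and the back rail, so the bar passes behind it at a slant of up to about 0.4 rad. Origin: centre of its foot; axes parallel to the bay's.
- bottle: Bystander: clear drinking bottle, 62 mm diameter, 190 mm high; leave alone. Origin at the centre of its underside.
- cup: Bystander: paper coffee cup with white lid, 80 mm diameter, 112 mm high; leave alone. Origin at the centre of its underside.
- bowl: Bystander: brass bowl, 130 mm diameter, 55 mm high; leave alone. Origin at the centre of its underside.
- eraser: Bystander: board eraser, 50 x 110 x 34 mm, long along y; leave alone. Origin at the centre of its underside.
- remote: Bystander: black remote control, 45 x 150 x 18 mm, long along its y; leave alone. Origin at the centre of its underside.
- tumbler: Bystander: amber glass tumbler, 72 mm diameter, 85 mm high; leave alone. Origin at the centre of its underside.
- marker: Bystander: board marker lying along its x, 125 x 18 x 18 mm, behind the bay; leave alone. Origin at the centre of its underside.
- tin: Bystander: round tin, 72 mm diameter, 30 mm high; leave alone. Origin at the centre of its underside.
Things that resemble listed ones, but are neither listed nor needed, are in the scene too. What is shaped like the post but turquoise or yellow is not meant.

How it is judged:
By the outcome, as a careful person would: the job done as asked, in the order asked, and still so for the second after the job is handed in, with the robot touching nothing.
It also fails if it takes over 59 s, if anything falls off the work surface, if the arm or the gripper's body presses on something with over 40 N, if the wrist force passes 120 N, or if a joint passes its speed limit or range.

## Working session

There is one attempt and no reset: what is moved stays moved. The work goes in short steps, Python scripts to look and compute and a tool call to move; the robot and the scene stay as the last step left them, time stands still between calls to the robot, and variables do not carry over. Pictures are saved under pics/ and viewed, about 8 in all and at most 12, crops included, and the job is handed in when it is done.

Besides the shell and the picture viewer there is one more tool, called after "Call:" as name(argument=value, ...) on one line, values as JSON. arm_command: Moves the arm, as the interface text tells. Its arguments: {"type":"object","properties":{"plan":{"type":"array"},"grip_force":{"type":"number"}},"required":["plan"]}

```bash
mkdir -p pics; ls; python3 - <<'E'
from rig import robot, optics
import cv2,numpy as np
o=robot.get_obs(); print(o['time'],o['position'],o['tool_rot'],o['ft_force'],o['grip_width'])
for n in('scene','top'):
    p,d=optics.camera(n); cv2.imwrite(f'pics/{n}0.png',p); np.save(f'pics/{n}0.npy',d); i=optics.camera_info(n); print(n,i)
print(optics.camera_info('wrist'))
E
```

```text
pics
0.0 [ 0.22286004 -0.58313801  0.2215599 ] [ 0.40155126  0.58294605 -0.40046386  0.58185839] [-0.13099323 -0.31786312 -0.08599906] 0.08695285173024786
scene {'mtx': array([[459.37591788,   0.        , 319.79543072],
       [  0.        , 459.37591788, 237.07895019],
       [  0.        ,   0.        ,   1.        ]]), 'k1': -0.09484746763749749, 'position': array([1.27294705, 0.14906427, 0.75100685]), 'rotation': array([ 0.59009446,  0.70802619, -0.30400366, -0.24097555])}
top {'mtx': array([[492.05165611,   0.        , 319.8601953 ],
       [  0.        , 492.05165611, 225.16118372],
       [  0.        ,   0.        ,   1.        ]]), 'k1': -0.10294257830123173, 'position': array([ 0.4796622 , -0.02557311,  1.07539142]), 'rotation': array([ 0.70884081, -0.70347708,  0.02930846, -0.04249383])}
{'mtx': array([[396.24020405,   0.        , 319.64125544],
       [  0.        , 396.24020405, 236.21149172],
       [  0.        ,   0.        ,   1.        ]]), 'k1': -0.009328184884233849, 'tool_from_camera': array([[ 1.31234932e-03, -2.52012398e-01,  9.67723116e-01,
        -1.62240848e-01],
       [ 7.46911742e-04, -9.67723432e-01, -2.52013493e-01,
         6.87053157e-02],
       [ 9.99998860e-01,  1.05353349e-03, -1.08176017e-03,
        -1.86906975e-04],
       [ 0.00000000e+00,  0.00000000e+00,  0.00000000e+00,
         1.00000000e+00]])}
```

View pics/top0.png

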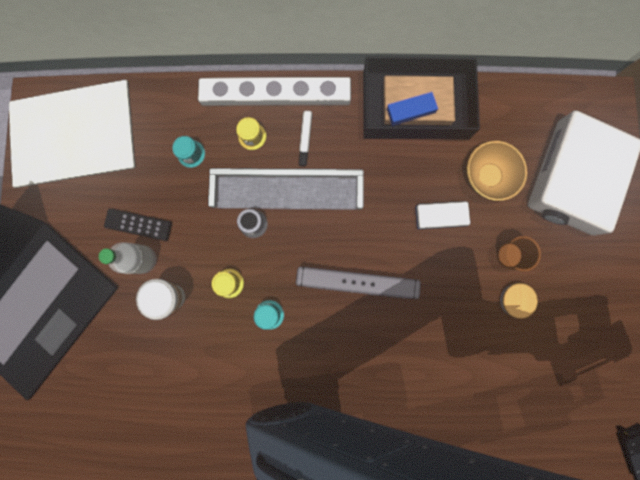

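View pics/scene0.png

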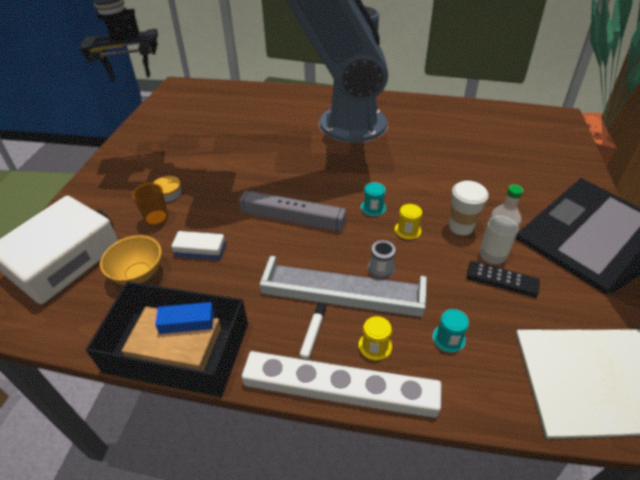

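The top view shows the bar at about (298–419, 268–297), the bay at (209–363, 170–210) and the grey post at (251, 221). The scene view agrees. Turquoise and yellow look-alikes stand near the robot side, at (268, 315) and (228, 284) in the top view. Next I measure these positions.

```bash
cat > h.py <<'E'
from rig import robot, optics
import cv2,numpy as np
from scipy.spatial.transform import Rotation as R
def cam(n):
    """(bgr, world point image, position, info)"""
    o=robot.get_obs(); i=optics.camera_info(n); p,d=optics.camera(n)
    if n=='wrist':
        T=np.eye(4);T[:3,:3]=R.from_quat(o['tool_rot']).as_matrix();T[:3,3]=o['position'];T=T@i['tool_from_camera'];Rm,t=T[:3,:3],T[:3,3]
    else: Rm,t=R.from_quat(i['rotation']).as_matrix(),i['position']
    return p,d,i,Rm,t
def rays(uv,i,Rm):
    uv=np.asarray(uv,float).reshape(-1,1,2)
    s=cv2.undistortPoints(uv,i['mtx'],np.array([i['k1'],0,0,0,0.]))[:,0]
    return np.c_[s,np.ones(len(s))]@Rm.T
def plane(uv,z,i,Rm,t):
    r=rays(uv,i,Rm); return t+r*((z-t[2])/r[:,2])[:,None]
def world(d,i,Rm,t):
    v,u=np.mgrid[:480,:640]; r=rays(np.c_[u.ravel(),v.ravel()],i,Rm)
    return (t+r*d.reshape(-1,1)).reshape(480,640,3)
def rect(P):
    """centre, size, long-axis direction of xy point set (trimmed)"""
    c,s,a=cv2.minAreaRect((P[:,:2]*1000).astype(np.float32)); b=cv2.boxPoints((c,s,a))
    e=[b[1]-b[0],b[2]-b[1]]; e=max(e,key=np.linalg.norm); e=e*np.sign(e[1])
    return np.round(c,1),np.round(s,1),round(float(np.arctan2(-e[0],e[1])),4)   # yaw of +y axis from world y
def bar(n='top'):
    p,d,i,Rm,t=cam(n); W=world(d,i,Rm,t); z=W[...,2]
    m=((z>.036)&(z<.056)&(d>0)).astype(np.uint8)
    return p,d,i,Rm,t,W,m
E
python3 - <<'E'
from h import *
for n in('top','scene'):
    p,d,i,Rm,t=cam(n); W=world(d,i,Rm,t); z=W[...,2]
    print(n)
    for lo,hi in((.036,.056),(.022,.036),(.05,.07)):
        m=((z>lo)&(z<hi)&(d>0)).astype(np.uint8)
        if lo!=.022: m=cv2.morphologyEx(m,cv2.MORPH_OPEN,np.ones((3,3)))
        k,L,S,C=cv2.connectedComponentsWithStats(m)
        for j in range(1,k):
            if S[j,4]>80:
                P=W[L==j]; 
                if .25<P[:,0].mean()<.8 and abs(P[:,1].mean())<.4: print(lo,S[j],np.round(C[j]),np.round(np.median(P[:,2])*1000,1),*rect(P))
E
```

```text
top
0.036 [ 296  267  125   32 2365] [358. 283.] 44.0 [464.6 -86.3] [260.8  41.5] -0.0962
0.022 [364 129  72   8 139] [397. 135.] 28.7 [ 786.1 -177.3] [155.6  12. ] -0.0678
0.022 [470 148  51  49 608] [499. 169.] 27.8 [ 706.7 -385.4] [107.5 109.3] 0.5859
0.022 [ 209  169  154   40 1290] [286. 178.] 29.1 [667.2  70.5] [333.4  83. ] -0.0062
0.022 [ 417  202   53   27 1125] [443. 215.] 32.8 [ 610.6 -270.3] [ 50.3 110.7] 0.0722
0.05 [237 117  23  24 441] [248. 129.] 59.3 [790.8 149.6] [48.4 50.4] 1.5078
0.05 [173 137  24  22 424] [184. 147.] 59.6 [749.2 286.8] [46.4 49.4] 0.0613
0.05 [238 210  23  24 429] [249. 221.] 59.6 [591.4 142.6] [46.5 47.5] 0.9935
0.05 [212 271  24  25 477] [224. 283.] 59.6 [461.4 192.8] [49.9 48.9] -1.5584
0.05 [254 304  25  25 491] [266. 316.] 59.7 [394.9 103.3] [50.1 49.2] -0.0188
scene
0.036 [ 240  191  105   31 1328] [293. 206.] 44.5 [467.  -85.9] [255.9  44.3] -0.1175
0.036 [364 195  21   8 115] [374. 198.] 45.6 [410.1 105.5] [23.1 49. ] 0.1478
0.036 [450 212  27  14 154] [462. 220.] 46.2 [452.3 312.5] [62.7 24.3] -0.2361
0.036 [399 216  22  10 133] [409. 22
[... 1078 characters left out ...]
.022 [214 310  21   8  88] [224. 313.] 29.1 [ 789.4 -145.6] [ 3.7 42.8] 0.023
0.022 [438 327  27  17 118] [449. 337.] 29.3 [766.7 284.4] [48.2 22.6] -0.1648
0.05 [364 183  21  16 265] [374. 191.] 59.9 [396.7 102.6] [49.8 48. ] -1.4578
0.05 [400 205  22  17 305] [410. 213.] 60.0 [463.9 193. ] [48.4 48.3] -1.5336
0.05 [451 209  28  12 162] [464. 216.] 60.0 [452.8 314.5] [63.3 26.3] -0.1542
0.05 [484 234  28  15 186] [496. 243.] 59.7 [529.5 379.9] [60.9 25.8] -0.361
0.05 [371 241  24  20 376] [383. 251.] 59.9 [595.1 141.5] [47.9 48.7] 0.9526
0.05 [440 310  28  24 539] [454. 322.] 60.2 [752.  286.1] [48.9 47.9] -1.5541
0.05 [363 317  29  26 591] [377. 329.] 60.7 [792.  149.1] [50.5 48.9] -0.8118
```

```bash
python3 - <<'E'
import cv2
p=cv2.imread('pics/top0.png'); cv2.imwrite('pics/crop.png',cv2.resize(p[155:330,195:435],None,fx=3.3,fy=3.3,interpolation=cv2.INTER_CUBIC))
E
```

```text
(no output)
```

View pics/crop.png

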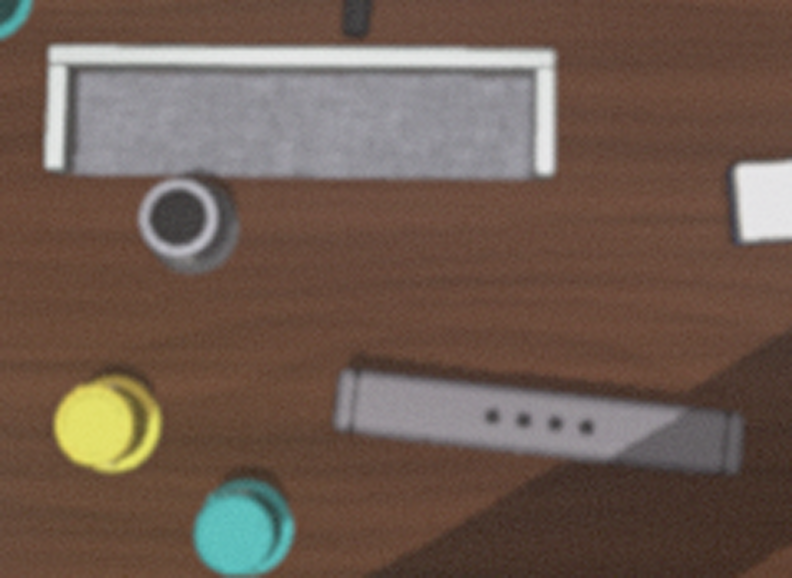

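The crop confirms the layout. Measured in world mm:
- **Bar:** centre (465, -86), left end 0.1 rad forward.
- **Bay:** origin about (667, 70), yaw about 0.
- **Post:** about (593, 142).
- **Heights:** bar top 44–45, rails 29–30 and post 60, the same in both views.

Plan:
1. Push the long face with the opened fingers to turn and advance the bar.
2. Push the right end face along the bar's axis to get behind the post.
3. Swing the right end in.

```bash
cat >> h.py <<'E'
def tool():
    o=robot.get_obs(); return o,R.from_quat(o['tool_rot']).as_matrix()
def goto(x,y,z,psi=None):
    """tool-frame shift in cm and turn about tool x so that tool z lies at heading psi (mod pi), tool straight down"""
    o,M=tool(); d=np.array([x,y,z])-o['position']; print('t',o['time'],'pos',np.round(o['position'],4),'shift cm',np.round(M.T@d*100,2))
    for p in ([] if psi is None else (psi,psi+np.pi)):
        c=np.array([np.cos(p),np.sin(p),0]);X=np.array([0,0,-1.]);T=np.c_[X,np.cross(c,X),c]
        print('  turn',np.round(R.from_matrix(M.T@T).as_rotvec(),3))
E
python3 - <<'E'
from h import *
o,M=tool(); print(np.round(M,3)); goto(.395,-.09,.10,np.pi/2-.096)
E
```

```text
[[-0.     0.934  0.357]
 [ 0.001  0.357 -0.934]
 [-1.     0.    -0.001]]
t 0.2 pos [ 0.2229 -0.5834  0.2219] shift cm [ 12.25  33.67 -39.94]
  turn [-2.681e+00 -0.000e+00 -2.000e-03]
  turn [ 0.461 -0.001  0.   ]
```

Call:
arm_command(plan=[[0, 3.4, -4, 0, 0, 0, 8.7], [0, 3.4, -4, 0, 0, 0, 8.7], [0, 3.4, -4, 0, 0, 0, 8.7], [0, 3.4, -4, 0, 0, 0, 8.7], [0, 3.4, -4, 0, 0, 0, 8.7], [0, 3.4, -4, 0, 0, 0, 8.7], [0, 3.4, -4, 0, 0, 0, 8.7], [0, 3.4, -4, 0, 0, 0, 8.7], [0, 3.4, -4, 0, 0, 0, 8.7], [0, 3.4, -4, 0, 0, 0, 8.7], [3, 0, 0, 0.17, 0, 0, 8.7], [3, 0, 0, 0.17, 0, 0, 8.7]])

```text
time: 1.7
position: [0.4066, -0.0758, 0.162]
tool_rot: [0.498, 0.499, -0.495, 0.508]
ft_force: [0.0, -0.2, -0.2]
grip_width: 0.0873
```

```bash
python3 - <<'E'
from h import *
goto(.395,-.09,.012,np.pi/2-.096)
E
```

```text
t 1.7 pos [ 0.4066 -0.0758  0.162 ] shift cm [14.99 -1.35  1.31]
  turn [-3.032  0.018  0.008]
  turn [ 0.11   0.005 -0.012]
```

Call:
arm_command(plan=[[4, -1.3, 1.3, 0.11, 0.005, -0.01, 8.7], [4, 0, 0, 0, 0, 0, 8.7], [4, 0, 0, 0, 0, 0, 8.7], [2.6, 0, 0, 0, 0, 0, 8.7], [0, 0, 0, 0, 0, 0, 8.7]])

```text
time: 2.33
position: [0.3965, -0.0901, 0.011]
tool_rot: [0.525, 0.473, -0.523, 0.476]
ft_force: [0.5, 0.4, -0.3]
grip_width: 0.087
```

```bash
python3 - <<'E'
from h import *
goto(.435,-.088,.012,np.pi/2-.096)
E
```

```text
t 2.325 pos [ 0.3965 -0.0901  0.011 ] shift cm [-0.09  3.81 -0.59]
  turn [ 3.138e+00 -7.000e-03 -2.000e-03]
  turn [-0.003  0.001 -0.004]
```

Approach to contact, then push on with a gentle turn.

Call:
arm_command(plan=[[0, 1.2, 0, 0, 0, 0, 8.7], [0, 1, 0, 0, 0, 0, 8.7], [0, 1, 0, 0, 0, 0, 8.7], [0, 1, 0, 0.015, 0, 0, 8.7], [0, 1, 0, 0.025, 0, 0, 8.7], [0, 1, 0, 0.025, 0, 0, 8.7], [0, 1, 0, 0.025, 0, 0, 8.7], [0, 1, 0, 0.025, 0, 0, 8.7]])

```text
time: 3.32
position: [0.481, -0.0996, 0.0147]
tool_rot: [0.552, 0.442, -0.552, 0.443]
ft_force: [-3.4, 0.0, 1.6]
grip_width: 0.0867
```

```bash
cat >> h.py <<'E'
def state(n='top'):
    p,d,i,Rm,t,W,m=bar(n); m=cv2.morphologyEx(m,cv2.MORPH_OPEN,np.ones((3,3)))
    k,L,S,C=cv2.connectedComponentsWithStats(m)
    for j in range(1,k):
        P=W[L==j]
        if S[j,4]>300 and .38<P[:,0].mean()<.76 and abs(P[:,1].mean())<.24: print('z>36:',S[j,4],*rect(P))
    return p
E
python3 - <<'E'
from h import *
for n in('top','scene'): cv2.imwrite(f'pics/{n}1.png',state(n))
goto(.5,-.1,.012,np.pi/2-.3)
E
```

```text
z>36: 486 [531.5 -12. ] [90.4 40.7] -0.2161
z>36: 1497 [510.8 -94.6] [257.7  62.6] -0.2501
t 3.425 pos [ 0.4835 -0.1007  0.0149] shift cm [ 0.3   1.59 -0.43]
  turn [-3.061e+00  1.100e-02  2.000e-03]
  turn [ 0.081  0.001 -0.007]
```

View pics/top1.png

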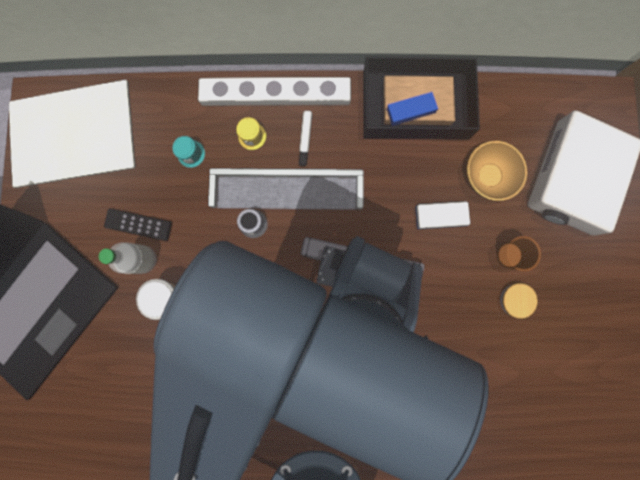

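The top view shows the arm over the bar, with only its left end visible, near (322, 250). The scene view gives the bar at (511, -95) mm with a slant of 0.22–0.25, so it follows the fingers. Nothing else has moved.

Call:
arm_command(plan=[[0.2, 1, 0, 0.025, 0, 0, 8.7], [0.1, 1, 0, 0.025, 0, 0, 8.7], [0, 1, 0, 0.025, 0, 0, 8.7], [0.1, 1, 0, 0.025, 0, 0, 8.7], [0, 1, 0, 0.025, 0, 0, 8.7], [0, 0.8, 0, 0.02, 0, 0, 8.7], [0, -2, 0, 0, 0, 0, 8.7], [0, -2, 0, 0, 0, 0, 8.7], [-5, -1, 0, 0, 0, 0, 8.7], [-5, -1, 0, 0, 0, 0, 8.7]])

```text
time: 4.68
position: [0.4919, -0.0988, 0.1091]
tool_rot: [0.589, 0.391, -0.582, 0.401]
ft_force: [1.3, -0.5, 0.3]
grip_width: 0.0866
```

```bash
python3 - <<'E'
from h import *
state('scene'); state('top'); goto(.5,-.1,.1,np.pi/2-.35)
E
```

```text
z>36: 1588 [ 578.  -117.9] [260.7  41.9] -0.3762
z>36: 1936 [ 575.  -117.6] [260.2  41.2] -0.3698
t 4.775 pos [ 0.494  -0.0995  0.1127] shift cm [ 1.28  0.54 -0.17]
  turn [ 3.111e+00 -4.000e-02 -1.000e-03]
  turn [-0.03   0.001 -0.026]
```

```bash
python3 - <<'E'
from h import *
goto(.4916,-.1975,.014,np.pi/2-.373)
E
```

```text
t 4.775 pos [ 0.494  -0.0995  0.1127] shift cm [9.96 3.16 9.19]
  turn [ 3.134e+00 -4.100e-02 -1.000e-03]
  turn [-0.007  0.001 -0.026]
```

Call:
arm_command(plan=[[0, 1.6, 4.6, 0, 0, -0.026, 0], [0, 1.6, 4.6, 0, 0, 0, 0], [0, 0, 0, 0, 0, 0, 0], [3.3, 0, 0, 0, 0, 0, 0], [3.3, 0, 0, 0, 0, 0, 0], [3.3, 0, 0, 0, 0, 0, 0], [0, 0, 0, 0, 0, 0, 0], [0, 0, 0, 0, 0, 0, 0]])

```text
time: 5.78
position: [0.5037, -0.2052, 0.0133]
tool_rot: [0.591, 0.386, -0.582, 0.404]
ft_force: [0.0, 0.3, 0.5]
grip_width: 0.0148
```

```bash
python3 - <<'E'
from h import *
state('top');state('scene')
goto(.523,-.210,.014,np.pi/2-.373)
E
```

```text
z>36: 1421 [585.  -91.5] [204.1  40.9] -0.3733
z>36: 1637 [ 567.5 -114.3] [258.5  63.8] -0.3841
t 5.875 pos [ 0.5036 -0.2053  0.0139] shift cm [ 0.04  1.98 -0.29]
  turn [ 3.129 -0.043 -0.007]
  turn [-0.012  0.004 -0.027]
```

Call:
arm_command(plan=[[0, 0.8, 0, 0, 0, 0, 0], [0, 0.8, 0, 0, 0, 0, 0], [0, 0.7, 0, 0, 0, 0, 0], [0, 0, 0, 0, 0, 0, 0], [0, -2, 0, 0, 0, 0, 0], [0, -2, 0, 0, 0, 0, 0], [-5, 0, 1, 0, 0, 0, 0], [-5, 0, 1, 0, 0, 0, 0]])

```text
time: 6.88
position: [0.4787, -0.2161, 0.1146]
tool_rot: [0.591, 0.387, -0.582, 0.404]
ft_force: [0.8, -0.4, -0.2]
grip_width: 0.0005
```

```bash
python3 - <<'E'
from h import *
state('top');state('scene')
goto(.5,-.31,.1,-.3)
E
```

```text
z>36: 2252 [ 583.6 -121.5] [261.  41.] -0.2489
z>36: 1609 [ 586.9 -122.1] [258.5  44. ] -0.2445
t 6.975 pos [ 0.4817 -0.2188  0.1184] shift cm [2.09 5.05 7.75]
  turn [-1.656  0.037 -0.024]
  turn [ 1.485 -0.023 -0.036]
```

```bash
python3 - <<'E'
from h import *
print(robot.get_obs()['q'].round(2))
goto(.5448,-.2816,.014,-.247)
E
```

```text
[-0.64  0.54  1.8   0.    0.76  1.31]
t 6.975 pos [ 0.4817 -0.2188  0.1184] shift cm [10.77  7.8   3.38]
  turn [-1.709  0.037 -0.023]
  turn [ 1.432 -0.022 -0.036]
```

Call:
arm_command(plan=[[0, 3.9, 1.7, 0, 0.037, -0.023, 0], [0, 3.9, 1.7, 0, 0, 0, 0], [0, 0, 0, -0.17, 0, 0, 0], [0, 0, 0, -0.17, 0, 0, 0], [0, 0, 0, -0.17, 0, 0, 0], [0, 0, 0, -0.17, 0, 0, 0], [0, 0, 0, -0.17, 0, 0, 0], [0, 0, 0, -0.17, 0, 0, 0], [0, 0, 0, -0.17, 0, 0, 0], [0, 0, 0, -0.17, 0, 0, 0], [0, 0, 0, -0.17, 0, 0, 0], [0, 0, 0, -0.17, 0, 0, 0]])

```text
time: 8.48
position: [0.5425, -0.2795, 0.1119]
tool_rot: [0.081, 0.696, -0.061, 0.711]
ft_force: [0.5, 0.4, 0.4]
grip_width: 0.0002
```

```bash
python3 - <<'E'
from h import *
state('top');state('scene')
goto(.5448,-.2816,.014,-.247)
E
```

```text
z>36: 2327 [ 583.7 -121.3] [261.4  41.1] -0.2482
z>36: 1602 [ 586.2 -121.3] [258.5  42.9] -0.2533
t 8.575 pos [ 0.5424 -0.2794  0.1119] shift cm [ 9.78 -0.46  0.1 ]
  turn [ 0.04   0.017 -0.031]
  turn [-3.101  0.049  0.027]
```

Call:
arm_command(plan=[[3.3, -0.5, 0.1, 0.04, 0.017, -0.03, 0], [3.3, 0, 0, 0, 0, 0, 0], [3.2, 0, 0, 0, 0, 0, 0], [0, 0.8, 0, 0, 0, 0, 0], [0, 0.8, 0, 0, 0, 0, 0], [0, 0.8, 0, 0, 0, 0, 0], [0, 0.8, 0, 0, 0, 0, 0], [0, 0.8, 0, 0, 0, 0, 0], [0, 0.8, 0, 0, 0, 0, 0], [0, 0.8, 0, 0, 0, 0, 0], [0, 0.8, 0, 0, 0, 0, 0], [0, 0.8, 0, 0, 0, 0, 0]])

```text
time: 10.07
position: [0.5671, -0.2131, 0.0149]
tool_rot: [0.091, 0.697, -0.095, 0.705]
ft_force: [-0.7, -2.8, -0.6]
grip_width: 0.0007
```

```bash
python3 - <<'E'
from h import *
cv2.imwrite('pics/top2.png',state('top'));state('scene')
goto(.5448,-.2816,.014,-.247)
E
```

```text
z>36: 1500 [600.8 -63.6] [236.7  40.8] -0.2515
z>36: 1750 [599.2 -84. ] [276.4  42.3] -0.2606
t 10.175 pos [ 0.5671 -0.2121  0.0149] shift cm [ 0.11 -7.29 -0.34]
  turn [-0.016  0.011  0.004]
  turn [ 3.125  0.007 -0.017]
```

View pics/top2.png

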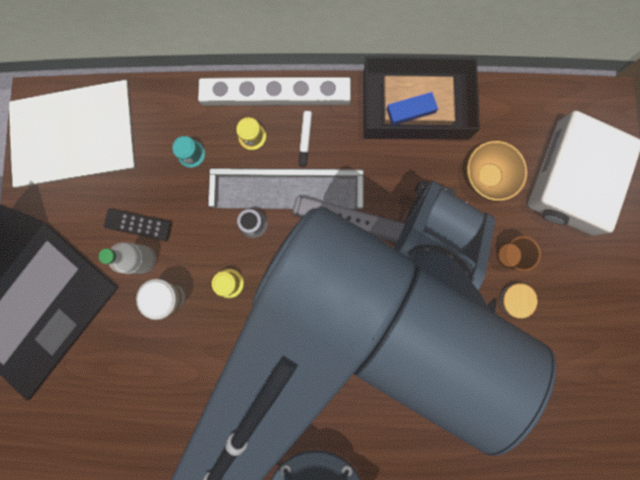

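The top view shows the bar's left end at (297, 205), entering the bay's mouth to the right of the post, with slant 0.25. Nothing else has moved, so I continue the axial push.

Call:
arm_command(plan=[[0.1, 0.8, 0, -0.01, 0, 0, 0], [0, 0.8, 0, 0, 0, 0, 0], [0, 0.8, 0, 0, 0, 0, 0], [0, 0.8, 0, 0, 0, 0, 0], [0, 0.8, 0, 0, 0, 0, 0], [0, 0.8, 0, 0, 0, 0, 0], [0.1, 0.8, 0, 0, 0, 0, 0], [0, 0.8, 0, 0, 0, 0, 0], [0, 0.8, 0, 0, 0, 0, 0], [0, 0.8, 0, 0, 0, 0, 0]])

```text
time: 11.42
position: [0.5895, -0.1319, 0.0135]
tool_rot: [0.086, 0.697, -0.092, 0.706]
ft_force: [-0.6, -3.7, 2.3]
grip_width: 0.0003
```

```bash
python3 - <<'E'
from h import *
cv2.imwrite('pics/top3.png',state('top'));cv2.imwrite('pics/scene3.png',state('scene'))
goto(.5448,-.2816,.014,-.247)
E
```

```text
z>36: 1832 [625.5  30.2] [211.3  41.2] -0.249
z>36: 1882 [ 6.209e+02 -4.000e-01] [271.9  42.2] -0.2524
t 11.525 pos [ 0.5894 -0.1307  0.0133] shift cm [ 1.000e-02 -1.572e+01 -5.500e-01]
  turn [-0.006  0.013  0.006]
  turn [ 3.136  0.009 -0.021]
```

View pics/scene3.png

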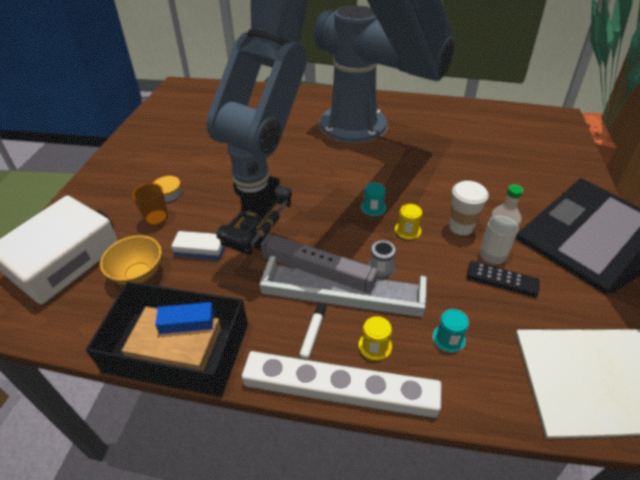

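The scene view shows the left part of the bar behind the post, at about (375, 275), with the right end at (265, 243) outside the wall and no contact. About 70 mm more to go.

Call:
arm_command(plan=[[0, 0.8, 0, 0, 0, 0, 0], [0, 0.8, 0, 0, 0, 0, 0], [0, 0.8, 0, 0, 0, 0, 0], [0, 0.8, 0, 0, 0, 0, 0], [0, 0.8, 0, 0, 0, 0, 0], [0, 0.8, 0, 0, 0, 0, 0], [0, 0.8, 0, 0, 0, 0, 0], [0, 0.8, 0, 0, 0, 0, 0], [0, 0, 0, 0, 0, 0, 0]])

```text
time: 12.65
position: [0.6063, -0.0644, 0.0129]
tool_rot: [0.086, 0.697, -0.092, 0.706]
ft_force: [-0.1, -0.7, 0.7]
grip_width: 0.0005
```

```bash
python3 - <<'E'
from h import *
state('top');state('scene')
goto(.5448,-.2816,.014,-.247)
E
```

```text
z>36: 1553 [646.6 110.8] [180.7  41.3] -0.2531
z>36: 1970 [638.8  68.7] [265.5  42.6] -0.2432
t 12.75 pos [ 0.6059 -0.0646  0.0127] shift cm [ -0.   -22.54  -0.48]
  turn [-0.006  0.012  0.006]
  turn [ 3.135  0.009 -0.019]
```

Call:
arm_command(plan=[[0, -2, 0, 0, 0, 0, 0], [0, -1, 0, 0, 0, 0, 0], [-5, 0, 0, -0.12, 0.01, 0, 0], [-3, 0, -1, -0.13, 0, 0, 0], [0, 0, -3, 0, 0, 0, 0]])

```text
time: 13.38
position: [0.557, -0.0967, 0.093]
tool_rot: [-0.002, 0.708, -0.001, 0.707]
ft_force: [-0.1, -0.3, 0.3]
grip_width: 0.0001
```

```bash
python3 - <<'E'
from h import *
state('top');state('scene')
goto(.56,-.0225,.014,0)
E
```

```text
z>36: 2102 [639.2  81.3] [243.1  41.6] -0.2551
z>36: 1967 [639.4  71.7] [260.1  42.5] -0.2507
t 13.475 pos [ 0.551  -0.0949  0.0909] shift cm [7.68 7.25 0.99]
  turn [-0.001 -0.012  0.001]
  turn [3.141e+00 1.000e-03 1.900e-02]
```

Call:
arm_command(plan=[[0, 3.3, 0.3, 0, -0.012, 0, 0], [0, 3.3, 0.2, 0, 0, 0, 0], [3.8, 0, 0, 0, 0, 0, 0], [3.8, 0, 0, 0, 0, 0, 0], [0, 0, 0, 0, 0, 0, 0], [0, 0, 0.8, 0, 0, 0, 0], [0, 0, 0.8, 0, 0, 0, 0], [0, 0, 0.8, 0, 0, 0, 0], [0, 0, 0.8, 0, 0, 0, 0]])

```text
time: 14.6
position: [0.597, -0.0329, 0.0164]
tool_rot: [0.003, 0.703, -0.004, 0.711]
ft_force: [-1.1, -0.7, 0.3]
grip_width: 0.0004
```

```bash
python3 - <<'E'
from h import *
state('top');state('scene')
goto(.6415,-.03,.014,0)
E
```

```text
z>36: 1267 [652.1 127.7] [149.8  41.1] -0.1525
z>36: 1753 [647.   74.1] [256.4  43.3] -0.1287
t 14.7 pos [ 0.5982 -0.033   0.0165] shift cm [0.3  0.34 4.32]
  turn [-0.01   0.013  0.002]
  turn [ 3.131  0.004 -0.02 ]
```

Call:
arm_command(plan=[[0.2, 0, 0.7, 0, 0.012, 0, 0], [0, 0, 0.7, 0, 0, 0, 0], [0, 0, 0.7, 0, 0, 0, 0], [0, 0, 0.6, 0, 0, 0, 0], [0, 0, 0.5, 0, 0, 0, 0]])

```text
time: 15.32
position: [0.6305, -0.0333, 0.0146]
tool_rot: [0.003, 0.708, -0.004, 0.706]
ft_force: [-2.1, -0.2, 2.1]
grip_width: 0.0004
```

```bash
python3 - <<'E'
from h import *
cv2.imwrite('pics/top4.png',state('top'));state('scene')
goto(.6415,-.03,.014,0)
E
```

```text
z>36: 1167 [654.6 134.6] [ 40.8 141.3] 0.0388
z>36: 1746 [658.6  95.7] [ 44.1 219.9] 0.0539
t 15.425 pos [ 0.6314 -0.0334  0.0146] shift cm [0.06 0.35 1.01]
  turn [-0.01  -0.002  0.002]
  turn [3.132e+00 4.000e-03 2.000e-03]
```

View pics/top4.png

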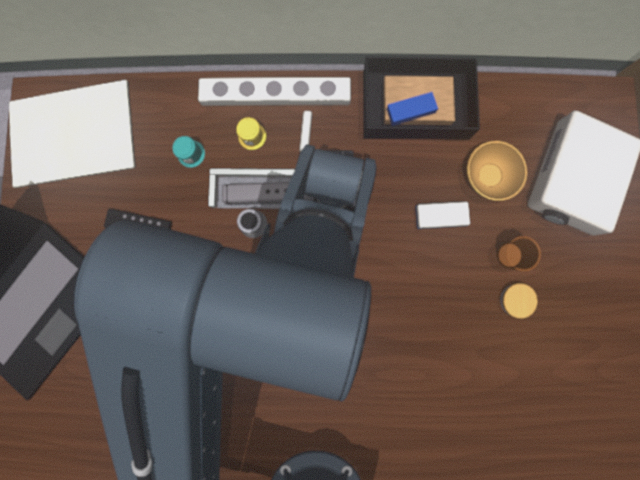

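The top view shows the bar inside the bay. Its left end, at about (226, 191), is behind the post but still about 18 mm off the rail, and the right end is slightly ahead. Next I push just left of the bar's centre, clear of the post.

Call:
arm_command(plan=[[0, 0, -1.5, 0, 0, 0, 0], [0, 0, -1, 0, 0, 0, 0], [0, 3, 0, 0, 0, 0, 0], [0, 3, 0, 0, 0, 0, 0], [0, 3, 0, 0, 0, 0, 0], [0, 3, 0, 0, 0, 0, 0], [0, 0, 0, 0, 0, 0, 0]])

```text
time: 16.3
position: [0.6116, 0.0896, 0.0148]
tool_rot: [0.004, 0.703, -0.005, 0.711]
ft_force: [0.9, -1.1, -0.3]
grip_width: 0.0004
```

```bash
python3 - <<'E'
from h import *
state('top');state('scene')
goto(.642,.09,.014,0)
E
```

```text
z>36: 864 [661.   -1.6] [ 41.3 100.7] 0.0592
z>36: 1760 [659.4  75.7] [ 42.4 260.1] 0.0508
t 16.4 pos [0.6118 0.0875 0.0147] shift cm [0.1  0.3  3.01]
  turn [-0.015  0.01   0.003]
  turn [ 3.126  0.004 -0.016]
```

Call:
arm_command(plan=[[0, 0, 0.8, 0, 0.01, 0, 0], [0, 0, 0.7, 0, 0, 0, 0], [0, 0, 0.6, 0, 0, 0, 0], [0, 0, 0.5, 0, 0, 0, 0], [0, 0, 0.3, 0, 0, 0, 0]])

```text
time: 17.02
position: [0.6386, 0.084, 0.0145]
tool_rot: [0.006, 0.711, -0.008, 0.703]
ft_force: [-4.9, 0.9, 3.7]
grip_width: 0.0003
```

```bash
python3 - <<'E'
from h import *
state('top');state('scene')
goto(.642,.09,.014,0)
E
```

```text
z>36: 834 [671.9  -4.3] [41.2 96.8] 0.0304
z>36: 697 [675.7 -10.3] [92.8 40.4] -0.0045
z>36: 748 [670.1 159.9] [40.3 89.4] 0.0496
t 17.125 pos [0.6392 0.084  0.0145] shift cm [0.04 0.6  0.26]
  turn [-0.019 -0.009  0.002]
  turn [3.122 0.004 0.014]
```

Call:
arm_command(plan=[[0, 0, -0.8, 0, 0, 0, 0], [0, 1.2, 0, 0, 0, 0, 0], [0, 0, 0.7, 0, -0.01, 0, 0], [0, 0, 0.4, 0, 0, 0, 0], [0, 0, 0.4, 0, 0, 0, 0], [0, 0, 0.3, 0, 0, 0, 0]])

```text
time: 17.88
position: [0.6454, 0.0974, 0.0143]
tool_rot: [0.005, 0.71, -0.007, 0.704]
ft_force: [-8.6, -0.5, 8.7]
grip_width: 0.001
```

```bash
python3 - <<'E'
from h import *
state('top');state('scene')
goto(.642,.09,.014,0)
E
```

```text
z>36: 1001 [675.8   4.3] [ 40.3 117.7] 0.0016
z>36: 825 [678.   -3.3] [106.   42.2] -0.0188
z>36: 644 [678.1 166.6] [42.2 73.5] 0.002
t 17.975 pos [0.6454 0.0973 0.0144] shift cm [ 0.04 -0.74 -0.32]
  turn [-0.018 -0.008  0.003]
  turn [3.123 0.004 0.013]
```

Call:
arm_command(plan=[[0, 0, 0.3, 0, 0, 0, 0], [0, 0, 0.3, 0, 0, 0, 0]])

```text
time: 18.23
position: [0.6449, 0.0973, 0.0145]
tool_rot: [0.005, 0.715, -0.007, 0.699]
ft_force: [-8.6, 0.5, 7.6]
grip_width: 0.0002
```

Call:
arm_command(plan=[[0, 0, -1.2, 0, 0, 0, 0], [0, -1, -0.8, 0, 0, 0, 0], [-4, 0, 0, 0, 0, 0, 0], [-5, 0, 0, 0, 0, 0, 0], [-5, 0, -3, 0, 0, 0, 0], [0, -3, -5, 0, 0, 0, 0], [0, -4, -4, 0, 0, 0, 0], [0, -5, -3, 0, 0, 0, 0], [0, -5, -2, 0, 0, 0, 0], [0, -5, 0, 0, 0, 0, 0], [0, -5, 0, 0, 0, 0, 0], [0, -5, 0, 0, 0, 0, 0]])

```text
time: 19.73
position: [0.4531, -0.244, 0.1661]
tool_rot: [0.001, 0.705, -0.011, 0.71]
ft_force: [0.8, 0.1, 0.2]
grip_width: 0.0007
```

```bash
python3 - <<'E'
from h import *
p=state('top');q=state('scene'); o=robot.get_obs(); print(o['time'],o['position'],o['ft_force'])
f=lambda a:cv2.resize(a,None,fx=2.6,fy=2.6,interpolation=cv2.INTER_CUBIC)
cv2.imwrite('pics/end.png',np.vstack([f(p[150:240,180:400])[:,:572],f(q[200:330,230:450])]))
cv2.imwrite('pics/top5.png',p)
E
```

```text
z>36: 2220 [675.8  74.9] [259.   41.9] -0.0078
z>36: 2136 [678.3  73.6] [ 42.6 259.4] 0.0107
19.825 [ 0.45476083 -0.24845083  0.16654643] [ 0.40935937 -0.49569071  0.58470341]
```

View pics/end.png

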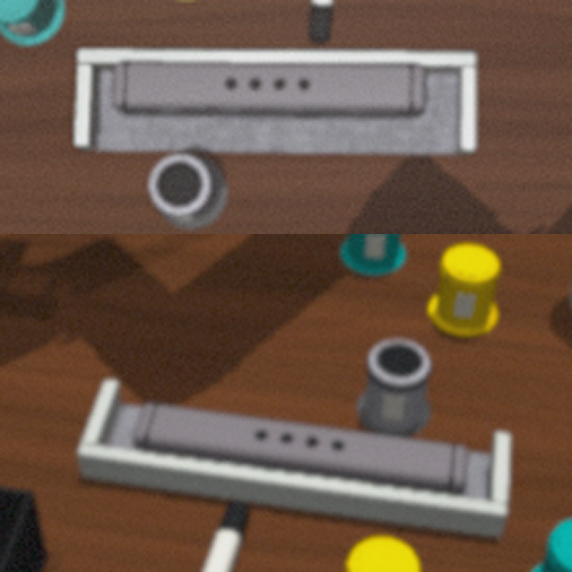

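View pics/top5.png

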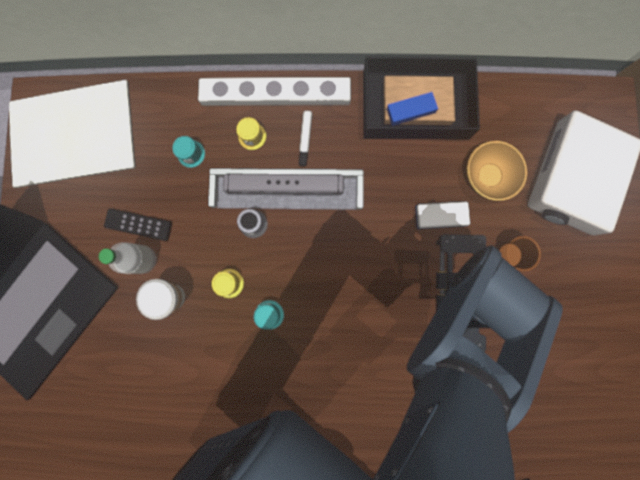

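The pictures show the bar flush along the back rail between the walls, the hand clear, and all the other things where they were. I let the arm come to rest, then hand in.

Call:
arm_command(plan=[[0, 0, 0, 0, 0, 0, 0], [0, 0, 0, 0, 0, 0, 0]])

```text
time: 20.08
position: [0.4539, -0.2485, 0.1664]
tool_rot: [0.002, 0.703, -0.014, 0.711]
ft_force: [0.4, 0.2, 0.1]
grip_width: 0.0003
```

```bash
python3 -c "
from rig import workorder; print(workorder.hand_in())"
```

```text
the job is handed in; nothing more can be done
None
```

The bar is parked flat along the bay's back rail between the two end walls, and the job was handed in at 20.1 s. I pushed it over the table with the fingertips only: turned and advanced it, slid the left end in behind the post, swung the right end in, and pressed it home.

- **Final pose:** the bar's centre is at about (677, 74) mm, against a parked position of about x 677 and y 70 ± 25 mm.
- **Slant:** the top view gave -0.008 rad and the scene view +0.011 rad. They disagree slightly in sign, but both are within measuring noise of parallel. In the last pictures the bar looks flush with the rail.
- **Forces and clearance:** the highest reading at the end of any move was about 12 N. The hand is well clear, and the post and the other things look unmoved in the before and after pictures.
- **Failed checks:** none.

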